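# Seat the toiletries caddy on its turntable and turn the gold jar to the front

## Robot

A 7-joint arm with a two-finger parallel gripper is mounted at the origin on the work surface. World frame = base frame: x ahead of the robot, y to its left, z up, the work surface at z = 0. Lengths are in m, angles in rad, forces in N, time in s.
With the tool pointing down it reaches from about 0.425 to 0.8 m from the base axis. Payload 8.3 kg.
Tool frame: the origin (TCP) lies between the finger pads, 19 mm behind the fingertips; this is the grasp point; z points along the fingers, y is the line along which they close (so a half turn about z gives the same grasp; the last joint's range is limited). The gripper opens to 85 mm and grips with 20 to 120 N. Pads are 22 mm wide; open, the fingers measure 114 mm over their backs; the gripper's body (76 mm by 85 mm) begins 54 mm behind the grasp point. The pads swing forward as they close: fully open they stand 13 mm farther back than shut.
Start: joints at [-1.263, 0.383, 0.016, 1.37, -0.006, 1.388, -0.046], TCP at [0.226, 0.583, 0.25] pointing down, gripper open.
Joint ranges: [-2.95, 2.95], [-0.25, 2.06], [-1.52, 1.56], [0.18, 2.33], [-1.44, 4.58], [0.02, 2.06], [-3.01, 3.01]. Speed limits (rad/s): [2.39, 2.39, 3.01, 3.01, 3.14, 3.14, 3.14].

## Interface

Orientations are given as a 3x3 rotation matrix whose columns are the frame's x, y, z axes.
In Python, from workcell import manip gives the robot as it stands.
- The arm moves only by the shell command python3 -m crank 'ROWS' [FORCE]. ROWS is JSON, a list of rows, each a list of 7 numbers: the turn, a rotation vector about the tool's x, y, z in degrees, then the shift along the tool's x, y, z in m, then the opening, from -1 (shut) to 1 (fully open). A call has 1 to 20 rows; each row is the pose to reach, as a shift and turn from the pose commanded when the call began, along the tool's axes at that moment; what a row does not reach only later rows make up. A row lasts 1/8 s, in which the tool goes at most 62.5 mm and 10.7 degrees, less where a joint would pass 70% of its speed; a pose out of reach is approached as far as the arm can. A call with a gripper value outside its range is refused whole. The fingers move at their own pace and stop on an object; FORCE is the grip in N (left out, the last holds). Time passes only in rows, so rows that repeat a pose let the fingers close. It gives the time, the measured TCP pose, the force, the opening and the grip force at its end, in the units of the state.
- manip.get_obs(): the state, without advancing time (a new reading comes with each control period).
- manip.camera(name): name is "scene" or "top" or "wrist"; returns a dict with "pixels" (420x560x3 uint8, blue, green, red), "fov_y" (degrees; the focal length in pixels is half the picture's height over the tangent of half this angle, whatever the lens; pixels are square), "cx", "cy" (the principal point, pixels), "rvec" (rotation vector, rad) and "tvec" (3), from world to camera coordinates, as OpenCV has them; the wrist camera has in their place "tool_from_camera" (4x4, takes a point from camera to tool coordinates, whose origin is the TCP and whose axes are the flange's). Camera axes: x right, y down, z forward; pixel columns grow to the right and rows downward; lengths in m; the calibration is good to about 2 mm. The wrist camera is an equidistant fisheye: a pixel r from the principal point sees the ray r / f radians off the axis. A picture is of the moment at which its call begins: read the wrist's pose just before it. There is no depth.
- manip.hand_in(): hands the job in; it is judged then, once.
The state is a dict: "t": time; "joints": joint angles; "qd": joint speeds; "joint_efforts": joint torques, N m; "position": TCP position; "eef_rot": TCP orientation; "force": force on the tool from outside, world axes, zero at the start; "ft_torque": the same for the moment, N m; "width": finger opening in m; "grasp_force": force on a finger pad.
Only numpy, scipy, OpenCV 4.12 (cv2) and the standard library are available. Lean on these libraries where they do the work, as an engineer would, in place of code of your own. Each camera call takes 0.05 s, during which the arm holds its last target. There are 200 camera calls.

## Task

Lift the toiletries caddy with its four jars by the square wooden grip, and lower it over the two white pegs of the turntable, as the turntable stands, until it sits fully home. Then turn caddy and turntable until the gold-capped jar is at the front, squarely in line with the brass tongue on the turntable's foot, and finish while still gripping the wooden grip, holding the carousel still. Keep all four jars standing in their pockets, do not let go of the caddy above the turntable, and leave the other things on the counter where they are.

Things in the scene. Friction and masses are not known exactly. Their poses are not given: they have to be found in the camera images.
- caddy: loose black square tray 150 x 150 mm, 20 mm thick, about 0.4 kg; origin at the centre of its underside, x and y along its sides, z up. Two 13 mm peg holes right through at (56, 56) and (-56, -56) mm, so it fits the pegs two ways, half a turn apart. Four jar pockets of 41 mm diameter, floors 6 mm above the underside, at (47, 0), (0, 47), (-47, 0) and (0, -47) mm.
- caddy_grip (a point): middle of the caddy's wooden grip, 125 mm above the underside: an upright block 30 x 30 mm, sides parallel to the tray's, 34 mm tall (108 to 142 mm above the underside), on a central steel post of 16 mm diameter. The jar tops lie 76 mm above the underside.
- gold_jar: the marked jar: white, with a gold-yellow cap and band; 38 mm diameter, 70 mm tall, 0.05 kg, loose, standing in any one of the caddy's four pockets (about 1.5 mm play all round). Origin at the centre of its underside.
- white_jar: loose jar like the gold one but with white cap and band; one of the three jars that just ride along in the caddy. Same size and origin.
- grey_jar: loose jar like the gold one but with grey cap and band; one of the three jars that just ride along in the caddy. Same size and origin.
- blue_jar: loose jar like the gold one but with blue cap and band; one of the three jars that just ride along in the caddy. Same size and origin.
- foot: fixed foot of the turntable: black disc of 190 mm diameter, 10 mm high; origin at the centre of its underside on the turning axis. Its x axis points to the front: a brass tongue 22 mm wide reaches out from under the plate along x, to 137 mm from the axis.
- turntable (a joint): angle (rad) of the revolving plate on the foot about the upright axis, counter-clockwise from above positive; turns freely several turns (limits +-6.3) and stays where it is left (friction about 0.06 N m). At 0, or any multiple of a quarter turn, a seated caddy has its sides, and so one of its jars, square to the tongue.
- turntable_top (a point): centre of the upper face of the revolving wooden plate (200 mm diameter, upper face 24 mm above the counter), where the caddy's underside comes to rest; turns with the plate. Pegs stand at (56, 56) and (-56, -56) mm in its axes, so a seated caddy's x axis lies along this x axis, either way round.
- peg_a (a point): tip of one white peg on the plate: 9 mm diameter, 30 mm tall above the plate, its uppermost 8 mm tapered; it comes through the caddy's hole and stands out on top.
- peg_b (a point): tip of the other, equal peg.
- lotion: small loose lotion bottle, 34 mm diameter, 75 mm tall, ochre; leave it alone. Origin at the centre of its underside.
- tumbler: loose glass tumbler, 72 mm diameter, 95 mm tall; leave it alone. Origin at the centre of its underside.
- soap_dish: loose white dish 85 x 120 mm with a bar of soap, 34 mm tall; leave it alone. Origin at the centre of its underside.
- brush: loose hairbrush lying bristles down, 190 mm long; leave it alone. Origin on the counter under its middle.
There are look-alikes about, which are no part of the job. Leave any green or turquoise look-alike of the foot alone. What is shaped like the white_jar but red is not meant.

How it is judged:
By the outcome, as a careful person would: the job done as asked, in the order asked, and still so for the second after the job is handed in, while the arm keeps its last pose, push and grip.
It also fails if it takes over 61 s, if anything falls off the work surface, if the arm or the gripper's body presses on something with over 40 N, if the wrist force passes 120 N, or if a joint passes its speed limit or range.

## Working session

There is one attempt and no reset: what is moved stays moved. The work goes in short steps, Python scripts to look and compute and a shell command to move; the robot and the scene stay as the last step left them, time stands still between calls to the robot, and variables do not carry over. Pictures are saved under pics/ and viewed, at most 10 in all, crops included, and the job is handed in when it is done.

```bash
mkdir -p pics; ls
cat > h.py <<'E'
import numpy as np,cv2
from workcell import manip
def grab(name,fn):
    o=manip.get_obs(); c=manip.camera(name); cv2.imwrite('pics/'+fn+'.png',c['pixels'])
    np.save('pics/'+fn+'.npy',{'c':c,'o':o},allow_pickle=True); return c,o
def load(fn):
    d=np.load('pics/'+fn+'.npy',allow_pickle=True).item(); return d['c'],d['o']
def ray(c,o,u,v):
    f=210/np.tan(np.radians(c['fov_y'])/2); x,y=u-c['cx'],v-c['cy']
    if 'rvec' in c:
        R=cv2.Rodrigues(np.array(c['rvec'],float))[0]; t=np.array(c['tvec'],float).ravel()
        return -R.T@t, R.T@np.array([x/f,y/f,1])
    r=np.hypot(x,y)+1e-9; th=r/f
    d=np.array([np.sin(th)*x/r,np.sin(th)*y/r,np.cos(th)])
    T=np.array(c['tool_from_camera']); R=np.array(o['eef_rot'])
    return np.array(o['position'])+R@T[:3,3], R@T[:3,:3]@d
def onz(c,o,u,v,z):
    p,d=ray(c,o,u,v); return p+d*(z-p[2])/d[2]
def proj(c,P):
    f=210/np.tan(np.radians(c['fov_y'])/2)
    K=np.array([[f,0,c['cx']],[0,f,c['cy']],[0,0,1.]])
    return cv2.projectPoints(np.array(P,float).reshape(-1,3),np.array(c['rvec'],float),np.array(c['tvec'],float),K,None)[0].reshape(-1,2)
E
python3 - <<'E'
from h import *
for n in ['top','scene']:
    c,o=grab(n,n+'0'); print(n,c['fov_y'],c['cx'],c['cy'],ray(c,o,280,210))
a=cv2.imread('pics/top0.png')
print({k:np.round(v,3).tolist() if not np.isscalar(v) else v for k,v in o.items()})
E
```

```text
pics
top 42.66688934082929 270.7571636579751 209.34200805375116 (array([0.34712421, 0.03559193, 1.48816213]), array([ 0.12391362, -0.01749128, -0.99228849]))
scene 43.52739839446197 284.0590688114829 208.11171780284803 (array([ 1.31210885, -0.09424705,  1.02914309]), array([-0.64863478,  0.08022154, -0.7569081 ]))
{'t': 0.05, 'joints': [-1.263, 0.384, 0.016, 1.371, -0.006, 1.388, -0.047], 'qd': [0.0, -0.001, 0.0, -0.002, 0.0, 0.0, -0.0], 'joint_efforts': [0.003, -62.97, 0.849, -37.313, 0.017, 0.011, -0.0], 'position': [0.226, 0.582, 0.249], 'eef_rot': [[-0.932, 0.362, -0.001], [0.362, 0.932, -0.002], [-0.0, -0.002, -1.0]], 'force': [0.516, -0.005, 0.853], 'ft_torque': [-0.056, -0.017, 0.018], 'grasp_force': 0.0, 'width': 0.0855009869580067}
```

View pics/top0.png

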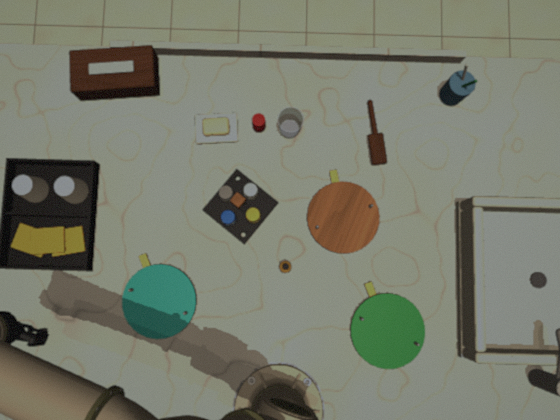

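View pics/scene0.png

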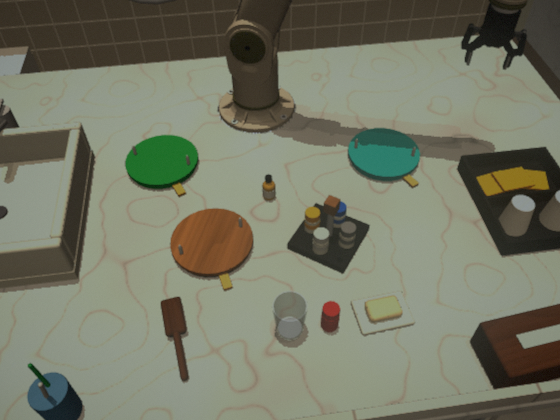

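The top view (up = +x, left = +y) shows the caddy at about (240,206). The gold jar is at (253,214) and the orange-wood turntable at (343,217), with its tongue at (335,176). The green and turquoise discs are look-alikes, and the scene view agrees.

Run:
```python
from h import *
c,o=load('top0'); im=c['pixels']; hsv=cv2.cvtColor(im,cv2.COLOR_BGR2HSV)
cv2.imwrite('pics/crop0.png',cv2.resize(im[160:264,195:395],None,fx=4,fy=4,interpolation=cv2.INTER_CUBIC))
def big(m,box):
    mm=np.zeros_like(m); x0,y0,x1,y1=box; mm[y0:y1,x0:x1]=m[y0:y1,x0:x1]
    cs=cv2.findContours(mm,cv2.RETR_EXTERNAL,cv2.CHAIN_APPROX_NONE)[0]; return max(cs,key=cv2.contourArea)
plate=cv2.inRange(hsv,(3,110,60),(17,255,255)); ct=big(plate,(300,160,390,260)); e=cv2.fitEllipse(ct); print('plate',e,onz(c,o,*e[0],.024))
ct=big(cv2.inRange(hsv,(20,90,100),(35,255,255)),(320,160,350,190)); r=cv2.minAreaRect(ct); print('tongue',r,onz(c,o,*r[0],.005))
dark=cv2.inRange(hsv,(0,0,0),(180,255,75)); ct=big(dark,(195,160,285,250)); r=cv2.minAreaRect(cv2.convexHull(ct)); print('tray',r); 
for p in cv2.boxPoints(r): print(onz(c,o,*p,.02))
```

```text
plate ((342.7756042480469, 217.065673828125), (69.80780029296875, 70.94715118408203), 119.27257537841797) [ 0.51527485 -0.1627183   0.024     ]
tongue ((333.6486511230469, 175.8918914794922), (12.165525436401367, 7.233555316925049), 80.53767395019531) [ 0.63286628 -0.13844343  0.005     ]
tray ((239.94241333007812, 205.86090087890625), (53.975467681884766, 53.404518127441406), 39.20720291137695)
[0.52587276 0.22380394 0.02      ]
[0.6442599  0.13513559 0.02      ]
[0.55186573 0.0165068  0.02      ]
[0.43528726 0.10566505 0.02      ]
```

View pics/crop0.png

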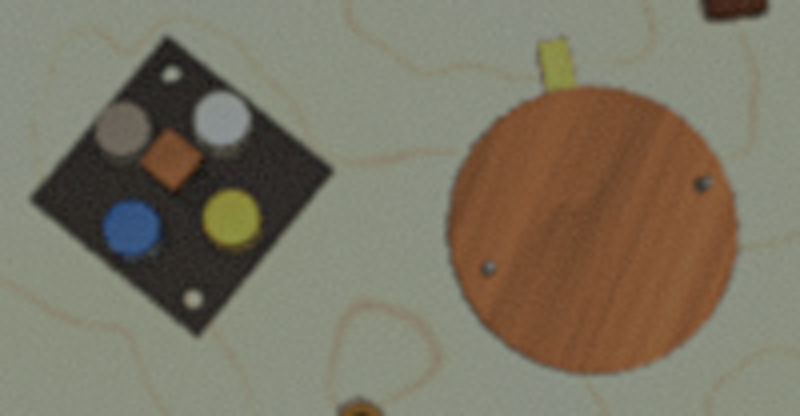

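The crop shows tray holes at crop px (171,75) and (193,299), which is image (237.8,178.8) and (243.3,234.8). The peg tips are at crop (703,184) and (488,268), image (370.8,206) and (317,227). Gold is in the lower-right pocket.

```bash
cat >> h.py <<'E'
def ang(v): return np.degrees(np.arctan2(v[1],v[0]))
def togo(p,dyaw):
    "tool-axes shift to world p, and turn about tool z (deg) for a world yaw change dyaw"
    o=manip.get_obs(); R=np.array(o['eef_rot']); print('t',o['t'],'pos',np.round(o['position'],4),'yaw',round(ang(R[:,0]),2),'q',np.round(o['joints'],3))
    print('shift',np.round(R.T@(np.array(p)-o['position']),4),'turn z',round(-dyaw,2))
E
python3 - <<'E'
from h import *
c,o=load('top0')
h1=onz(c,o,237.8,178.8,.01);h2=onz(c,o,243.3,234.8,.01);print('holes',h1,h2,(h1+h2)/2,np.linalg.norm(h1-h2),ang(h1-h2))
a=onz(c,o,370.8,206,.052);b=onz(c,o,317,227,.052);print('pegs',a,b,(a+b)/2,np.linalg.norm(a-b),ang(b-a))
print('grip',onz(c,o,195+171/4,160+157/4,.142))
print('gold',onz(c,o,195+232/4,160+217/4,.076),'lotion',onz(c,o,285,266,.075))
ox=manip.get_obs();print(ang(np.array(ox['eef_rot'])[:,0]))
w=manip.camera('wrist');print(np.round(w['tool_from_camera'],3),w['fov_y'])
togo([.539,.120,.28],53-158.8)
E
```

```text
holes [0.61610218 0.12946238 0.01      ] [0.46008328 0.10881901 0.01      ] [0.53809273 0.11914069 0.01      ] 0.157378666629845 7.537213161798222
pegs [ 0.54418822 -0.23416155  0.052     ] [ 0.48332056 -0.09008441  0.052     ] [ 0.51375439 -0.16212298  0.052     ] 0.15640682264879063 112.90239250443176
grip [0.5396189  0.11935947 0.142     ]
gold [0.51015242 0.08176651 0.076     ] lotion [ 0.3764685  -0.00613498  0.075     ]
158.7601209540964
[[ 0.001 -0.957 -0.29   0.073]
 [ 1.     0.001  0.     0.001]
 [-0.    -0.29   0.957 -0.124]
 [ 0.     0.     0.     1.   ]] 65.70646984690485
t 0.15 pos [0.2263 0.5822 0.2492] yaw 158.76 q [-1.263  0.384  0.016  1.371 -0.006  1.388 -0.046]
shift [-0.4589 -0.3176 -0.0303] turn z 105.8
```

```bash
python3 -m crank '[[0,0,106,-0.459,-0.318,-0.03,1],[0,0,106,-0.459,-0.318,-0.03,1],[0,0,106,-0.459,-0.318,-0.03,1],[0,0,106,-0.459,-0.318,-0.03,1],[0,0,106,-0.459,-0.318,-0.03,1],[0,0,106,-0.459,-0.318,-0.03,1],[0,0,106,-0.459,-0.318,-0.03,1],[0,0,106,-0.459,-0.318,-0.03,1],[0,0,106,-0.459,-0.318,-0.03,1],[0,0,106,-0.459,-0.318,-0.03,1],[0,0,106,-0.459,-0.318,-0.03,1],[0,0,106,-0.459,-0.318,-0.03,1],[0,0,106,-0.459,-0.318,-0.03,1],[0,0,106,-0.459,-0.318,-0.03,1]]'
python3 - <<'E'
from h import *
c,o=grab('wrist','w1'); togo([.5385,.1195,.28],0)
E
```

```text
t: 1.9
position: [0.5388, 0.1204, 0.28]
eef_rot: [[0.603, 0.797, -0.0], [0.797, -0.603, 0.0], [0.0, -0.0, -1.0]]
force: [0.0, -0.2, 0.5]
width: 0.0852
grasp_force: 0.0
t 1.95 pos [0.5389 0.1202 0.28  ] yaw 52.85 q [-0.745  0.228  0.566  1.545 -0.124  1.404 -0.819]
shift [-0.0008  0.0002  0.    ] turn z 0
```

View pics/w1.png

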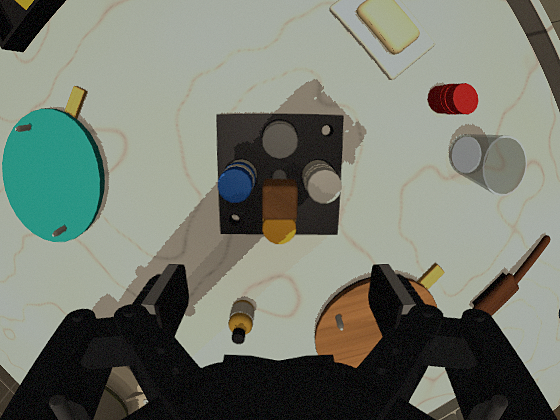

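The wrist view shows the tray at (218..344, 113..236), square in the image, with holes at (326,130) and (236,217). The grip block is at (280,200), and the turntable is at the lower right. Next I measure these accurately.

```bash
python3 - <<'E'
from h import *
c,o=load('w1'); im=c['pixels']; hsv=cv2.cvtColor(im,cv2.COLOR_BGR2HSV)
m=(im.max(2)<75).astype(np.uint8); m[:, :200]=0; m[:,360:]=0; m[:95]=0; m[250:]=0
def edge(pts): # subpixel brightness edges onto z=.02
    return np.array([onz(c,o,u,v,.02)[:2] for u,v in pts])
g=cv2.GaussianBlur(im,(3,3),0).max(2).astype(int)
def scan(u,v,du,dv):
    p=g[v,u]; 
    while g[v,u]<95: u+=du;v+=dv
    a,b=g[v-dv,u-du],g[v,u]; f=(95-a)/(b-a); return u-du+du*f,v-dv+dv*f
cols_bot=[(230,228),(250,228),(305,228),(320,228),(335,228)]
B=edge([scan(*p,0,1) for p in cols_bot]); T=edge([scan(u,122,0,-1) for u in (225,235,245,255,265,275,285)])
L=edge([scan(222,v,-1,0) for v in (118,125,135,145,155,160)]); Rr=edge([scan(338,v,1,0) for v in (190,200,210,220,228)]+[])
def fit(P):
    l=cv2.fitLine(P.astype(np.float32),2,0,.01,.01).ravel(); return l[2:],ang(l[:2])%180,np.abs((P-l[2:])@np.array([-l[1],l[0]])).max()
for n,P in zip('BTLR',(B,T,L,Rr)): print(n,*fit(P))
# grip
br=cv2.inRange(hsv,(3,90,30),(18,255,255)); br[:165]=0;br[250:]=0;br[:,:250]=0;br[:,310:]=0
ys,xs=np.nonzero(br); print('grip px',xs.min(),xs.max(),ys.min(),ys.max())
print(g[170:240:2,280], g[200,255:305])
E
python3 -c "
import cv2;im=cv2.imread('pics/w1.png');cv2.imwrite('pics/w1c.png',cv2.resize(im[105:245,210:350],None,fx=4,fy=4,interpolation=cv2.INTER_CUBIC))"
```

```text
B [0.5046723  0.05368862] 143.17078 0.0004295986011536686
T [0.56358945 0.19741747] 142.72458 0.0002624441196544933
L [0.50834304 0.20073116] 52.344795 0.00012537662019053043
R [0.5693252  0.04571192] 85.257805 0.012184134155919707
grip px 250 309 168 243
[ 56  61  60  62  54  47  49  48  67  82  86  88  86  83  83  83  87  85
  84  85  87  89  90  91  85 126 140 139 138 138 137 137 134 136 136] [23 24 24 22 18 19 29 51 74 83 86 87 88 87 87 87 86 86 86 86 86 85 85 84
 84 83 82 82 83 84 84 84 85 86 86 85 85 85 87 86 80 67 46 27 22 22 24 23
 24 28]
```

View pics/w1c.png

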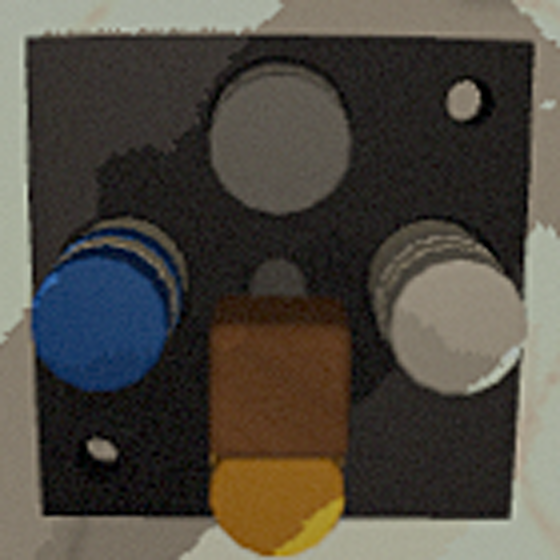

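The crop shows the grip's top face at crop (210..347, 325..455), which is px u 262.5–296.8, v 186.3–218.8. The tray is square to the tool and all four jars are seated.

Run:
```python
from h import *
c,o=load('w1'); R=np.array(o['eef_rot'])
P=[onz(c,o,u,v,.142) for u,v in ((262.5,218.5),(296.8,218.5),(264,186.3),(296,186.3))]
Q=[R.T@(p-o['position']) for p in P]; print(np.round(Q,4)); print('centre tool',np.mean(Q,0))
# wrist view of the near peg: tip
h=[onz(c,o,210+465/4,105+100/4,.01),onz(c,o,210+103/4,105+450/4,.01)];print(h,np.linalg.norm(h[0]-h[1]),ang(h[0]-h[1]), R.T@(np.mean(h,0)-o['position']))
```

```text
[[-0.012  -0.0127  0.138 ]
 [-0.0119  0.0164  0.138 ]
 [ 0.016  -0.0112  0.138 ]
 [ 0.016   0.0152  0.138 ]]
centre tool [0.00202149 0.00192448 0.13799432]
[array([0.61952887, 0.13021378, 0.01      ]), array([0.46287679, 0.10934594, 0.01      ])] 0.15803587675438818 7.587776660100155 [0.00092139 0.00234339 0.26999416]
```

```bash
python3 -m crank '[[0,0,0.2,0.0015,0.002,0.04,1],[0,0,0.2,0.0015,0.002,0.08,1],[0,0,0.2,0.0015,0.002,0.12,1],[0,0,0.2,0.0015,0.002,0.145,1],[0,0,0.2,0.0015,0.002,0.155,1],[0,0,0.2,0.0015,0.002,0.155,1],[0,0,0.2,0.0015,0.002,0.155,-1],[0,0,0.2,0.0015,0.002,0.155,-1],[0,0,0.2,0.0015,0.002,0.155,-1],[0,0,0.2,0.0015,0.002,0.155,-1],[0,0,0.2,0.0015,0.002,0.155,-1],[0,0,0.2,0.0015,0.002,0.155,-1],[0,0,0.2,0.0015,0.002,0.155,-1],[0,0,0.2,0.0015,0.002,0.155,-1]]' 60
```

```text
t: 3.7
position: [0.5416, 0.1201, 0.1254]
eef_rot: [[0.608, 0.794, 0.0], [0.794, -0.608, 0.001], [0.001, -0.0, -1.0]]
force: [-4.0, 0.9, 5.3]
width: 0.0293
grasp_force: 63.7
```

```bash
python3 -m crank '[[0,0,0,0,0,-0.002,-1],[0,0,0,0,0,-0.006,-1],[0,0,0,0,0,-0.012,-1],[0,0,0,0,0,-0.02,-1],[0,0,0,0,0,-0.03,-1],[0,0,0,0,0,-0.04,-1],[0,0,0,0,0,-0.05,-1],[0,0,0,0,0,-0.06,-1],[0,0,0,0,0,-0.07,-1],[0,0,0,0,0,-0.08,-1],[0,0,0,0,0,-0.09,-1],[0,0,0,0,0,-0.098,-1],[0,0,0,0,0,-0.104,-1],[0,0,0,0,0,-0.108,-1],[0,0,0,0,0,-0.11,-1],[0,0,0,0,0,-0.11,-1]]'
python3 - <<'E'
from h import *
c,o=grab('wrist','w2'); togo([.5138,-.1621,.2354],112.9-7.55); im=c['pixels']
c2,o2=grab('top','top1')
cv2.imwrite('pics/comb2.png',np.hstack([im[90:330,130:440], cv2.resize(c2['pixels'][150:270,190:390],None,fx=2,fy=2)]))
print(o2['ft_torque'],o2['force'])
E
```

```text
t: 5.7
position: [0.5415, 0.1198, 0.2349]
eef_rot: [[0.608, 0.794, -0.0], [0.794, -0.608, -0.0], [-0.0, -0.0, -1.0]]
force: [0.4, -0.6, -5.7]
width: 0.0295
grasp_force: 62.4
t 5.75 pos [0.5414 0.1198 0.2347] yaw 52.56 q [-0.738  0.259  0.563  1.613 -0.142  1.311 -0.807]
shift [-0.2406  0.1495 -0.0006] turn z -105.35
[0.05329506 0.02404474 0.00930093] [-0.40279981  0.36401963 -5.24132201]
```

View pics/comb2.png

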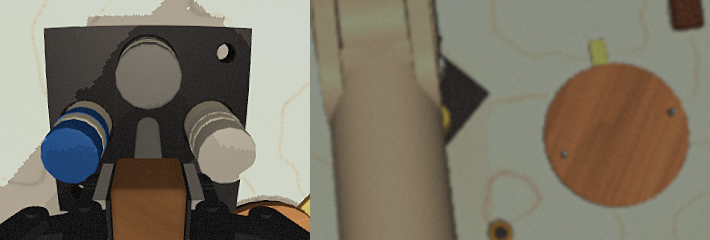

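The left half shows the caddy lifted and level in the grip with its jars in place. The right half shows the turntable undisturbed. I now turn to the peg heading part-way across, so the wrist camera can see the pegs beside the tray.

```bash
python3 -m crank '[[0,0,-1,0,0,0,-1],[0,0,-4,-0.001,0.001,0,-1],[0,0,-9,-0.003,0.003,0,-1],[0,0,-15,-0.005,0.005,0,-1],[0,0,-21,-0.007,0.007,0,-1],[0,0,-27,-0.009,0.009,0,-1],[0,0,-33,-0.011,0.011,0,-1],[0,0,-39,-0.013,0.013,0,-1],[0,0,-45,-0.015,0.015,0,-1],[0,0,-51,-0.017,0.017,0,-1],[0,0,-57,-0.019,0.020,0,-1],[0,0,-63,-0.021,0.022,0,-1],[0,0,-69,-0.023,0.024,0,-1],[0,0,-75,-0.025,0.027,0,-1],[0,0,-81,-0.027,0.029,0,-1],[0,0,-87,-0.029,0.031,0,-1],[0,0,-93,-0.031,0.033,0,-1],[0,0,-99,-0.033,0.035,0,-1],[0,0,-103,-0.034,0.037,0,-1],[0,0,-105.3,-0.034,0.037,0,-1]]'
python3 -m crank '[[0,0,0,0,0,0,-1],[0,0,0,0,0,0,-1],[0,0,0,0,0,0,-1]]'
python3 - <<'E'
from h import *
c,o=grab('wrist','w3'); togo([.5168,-.1613,.2354],0); im=c['pixels']; cv2.imwrite('pics/w3.png',im)
E
```

```text
t: 8.3
position: [0.5502, 0.0699, 0.2348]
eef_rot: [[-0.927, 0.375, -0.0], [0.375, 0.927, -0.0], [0.0, -0.0, -1.0]]
force: [-0.0, -0.3, -5.7]
width: 0.0294
grasp_force: 62.4
t: 8.68
position: [0.5502, 0.0704, 0.2349]
eef_rot: [[-0.926, 0.377, -0.0], [0.377, 0.926, -0.0], [0.0, -0.0, -1.0]]
force: [0.4, 0.3, -5.6]
width: 0.0294
grasp_force: 62.4
t 8.725 pos [0.5502 0.0704 0.2349] yaw 157.85 q [-0.479  0.243  0.354  1.605 -0.087  1.309  1.073]
shift [-0.0564 -0.2272 -0.0005] turn z 0
```

View pics/w3.png

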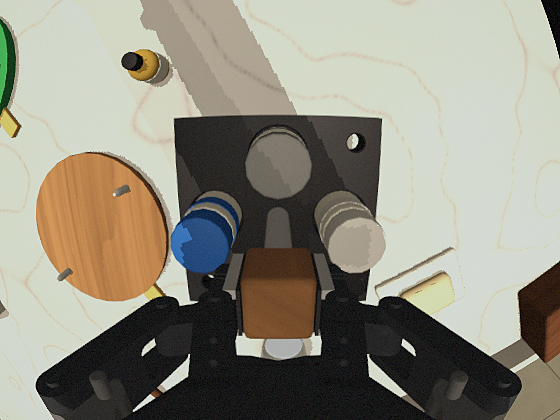

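Both pegs are visible, at about (121,190) and (65,273). I take the blob centroids, since the centroid of a cylinder's silhouette lies on its axis at mid-height, z≈0.038.

Run:
```python
from h import *
c,o=load('w3'); im=c['pixels']; hsv=cv2.cvtColor(im,cv2.COLOR_BGR2HSV); R=np.array(o['eef_rot'])
pl=cv2.inRange(hsv,(3,90,60),(20,255,255)); pl[:140]=0;pl[:,175:]=0;pl[310:]=0
ct=max(cv2.findContours(pl,0,1)[0],key=cv2.contourArea); hull=cv2.convexHull(ct); M=np.zeros_like(pl); cv2.drawContours(M,[hull],-1,255,-1)
W=np.array([onz(c,o,*p,.024)[:2] for p in hull[:,0]]); (x,y),r=cv2.minEnclosingCircle(W.astype(np.float32)); print('plate circle',x,y,r)
pg=(hsv[...,1]<70)&(M>0); n,l,s,ce=cv2.connectedComponentsWithStats(pg.astype(np.uint8))
idx=[i for i in range(1,n) if 30<s[i,4]<400]; print(s[idx],ce[idx])
P=[onz(c,o,*ce[i],.038) for i in idx]; print(P)
if len(P)==2:
    print(np.linalg.norm(P[0]-P[1]),ang(P[1]-P[0])%180); m=np.mean(P,0); print('centre',m,R.T@(m-o['position']))
for i in idx:
    ys,xs=np.nonzero(l==i); print(np.c_[xs,ys][[xs.argmin(),xs.argmax()]])
    for z,k in ((.054,xs.argmin()),(.024,xs.argmax())): print(onz(c,o,xs[k],ys[k],z))
```

```text
plate circle 0.5276162028312683 -0.1587621569633484 0.10911649465560913
[[113 185  16  12 110]
 [155 259  12  36 187]
 [ 61 268  10  10  60]
 [130 294  18   6  51]] [[120.75454545 190.40909091]
 [162.42245989 278.88235294]
 [ 65.73333333 272.65      ]
 [139.7254902  297.03921569]]
[array([ 0.48683083, -0.08947625,  0.038     ]), array([ 0.59985705, -0.0953154 ,  0.038     ]), array([ 0.54734399, -0.2293937 ,  0.038     ]), array([ 0.61249615, -0.13861085,  0.038     ])]
[[113 193]
 [128 187]]
[ 0.48528714 -0.09032712  0.054     ]
[ 0.4873033  -0.08690306  0.024     ]
[[155 282]
 [166 259]]
[ 0.59455834 -0.09649435  0.054     ]
[ 0.58285407 -0.08539142  0.024     ]
[[ 61 273]
 [ 70 269]]
[ 0.54206455 -0.22133978  0.054     ]
[ 0.54792046 -0.23223588  0.024     ]
[[130 299]
 [147 298]]
[ 0.60447065 -0.14122078  0.054     ]
[ 0.62262727 -0.13958393  0.024     ]
```

Run:
```python
from h import *
im=cv2.imread('pics/w3.png'); f=lambda r,c:cv2.resize(im[r:r+30,c:c+40],None,fx=10,fy=10,interpolation=cv2.INTER_CUBIC)
cv2.imwrite('pics/w3c.png',np.hstack([f(175,100),f(258,45)]))
```

```text
(no output)
```

View pics/w3c.png

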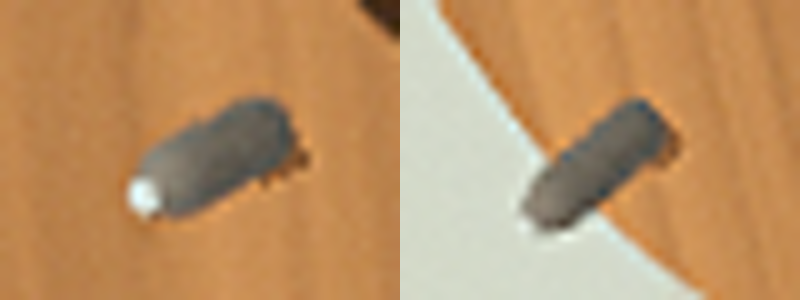

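The crops show peg A's tip at px (114.5,193.5) and base at (126.1,187.6). Peg B's tip is at (59.1,278.8) and base at (68.4,270.4). Peg B's tip extends past the plate outline, so the mask had cut it short.

Run:
```python
from h import *
c,o=load('w3'); R=np.array(o['eef_rot'])
for z,a,b in ((.0535,(114.5,193.5),(59.1,278.8)),(.025,(126.1,187.6),(68.4,270.4)),(.039,(120.3,190.6),(63.8,274.6))):
    A=onz(c,o,*a,z);B=onz(c,o,*b,z);m=(A+B)/2;print(z,A,B,np.linalg.norm(A-B),ang(A-B)%180,m,R.T@(m-o['position']))
t,ot=load('top1'); im=t['pixels']; hsv=cv2.cvtColor(im,cv2.COLOR_BGR2HSV)
pl=cv2.inRange(hsv,(3,110,50),(17,255,255))[170:265,300:390]; ct=max(cv2.findContours(pl,0,1)[0],key=cv2.contourArea)
M=cv2.erode(cv2.drawContours(np.zeros_like(pl),[cv2.convexHull(ct)],-1,255,-1),np.ones((7,7)))
w=np.where(M>0,np.clip(150.-hsv[170:265,300:390,1],0,None),0)
n,l,s,ce=cv2.connectedComponentsWithStats((w>20).astype(np.uint8)); Q=[]
for i in range(1,n):
    if s[i,4]>3:
        ys,xs=np.nonzero(l==i); k=w[ys,xs]; u,v=(xs*k).sum()/k.sum()+300,(ys*k).sum()/k.sum()+170; Q.append(onz(t,ot,u,v,.042)); print(s[i,4],u,v,Q[-1])
if len(Q)==2: print(np.linalg.norm(Q[0]-Q[1]),ang(Q[1]-Q[0])%180,np.mean(Q,0))
```

```text
0.0535 [ 0.48650507 -0.08917883  0.0535    ] [ 0.54808052 -0.23108463  0.0535    ] 0.15468933513665126 113.4568815460245 [ 0.5172928  -0.16013173  0.0535    ] [-0.05648167 -0.22586783  0.18143989]
0.025 [ 0.48691759 -0.08897437  0.025     ] [ 0.54860012 -0.23552831  0.025     ] 0.15900563500738069 112.82555379853044 [ 0.51775886 -0.16225134  0.025     ] [-0.05771635 -0.22765095  0.20994   ]
0.039 [ 0.48677621 -0.08953258  0.039     ] [ 0.54850007 -0.23378309  0.039     ] 0.15690138234671117 113.16576737166066 [ 0.51763814 -0.16165784  0.039     ] [-0.05737892 -0.22714886  0.19593997]
13 370.51351351351354 205.4934934934935 [ 0.546926   -0.23525573  0.042     ]
14 316.7832103321033 226.43542435424354 [ 0.48578291 -0.09034826  0.042     ]
0.15727889936394412 112.87710682427192 [ 0.51635445 -0.162802    0.042     ]
```

Both cameras agree: the centre is at about (0.5175, -0.162) and the peg line at about 113°. Now I move over the turntable.

```bash
python3 -m crank '[[0,0,0,-0.0005,-0.002,0,-1],[0,0,0,-0.002,-0.007,0,-1],[0,0,0,-0.004,-0.015,0,-1],[0,0,0,-0.007,-0.027,0,-1],[0,0,0,-0.011,-0.042,0,-1],[0,0,0,-0.015,-0.058,0,-1],[0,0,0,-0.019,-0.074,0,-1],[0,0,0,-0.023,-0.09,0,-1],[0,0,0,-0.027,-0.106,0,-1],[0,0,0,-0.031,-0.122,0,-1],[0,0,0,-0.035,-0.138,0,-1],[0,0,0,-0.039,-0.154,0,-1],[0,0,0,-0.043,-0.17,0,-1],[0,0,0,-0.047,-0.186,0,-1],[0,0,0,-0.051,-0.201,0,-1],[0,0,-0.1,-0.054,-0.213,0,-1],[0,0,-0.1,-0.056,-0.221,0,-1],[0,0,-0.1,-0.057,-0.226,0,-1],[0,0,-0.1,-0.0573,-0.2275,0,-1],[0,0,-0.1,-0.0573,-0.2275,0,-1]]'
python3 -m crank '[[0,0,0,0,0,0.002,-1],[0,0,0,0,0,0.007,-1],[0,0,0,0,0,0.015,-1],[0,0,0,0,0,0.024,-1],[0,0,0,0,0,0.033,-1],[0,0,0,0,0,0.039,-1],[0,0,0,0,0,0.042,-1],[0,0,0,0,0,0.043,-1],[0,0,0,0,0,0.043,-1],[0,0,0,0,0,0.043,-1],[0,0,0,0,0,0.043,-1]]'
python3 - <<'E'
from h import *
c,o=grab('wrist','w4'); togo([.5175,-.162,.1915],0); im=c['pixels']
a=im[110:320,160:400]; f=lambda r,c:cv2.resize(im[r:r+50,c:c+40],None,fx=8,fy=8,interpolation=cv2.INTER_CUBIC)
cv2.imwrite('pics/w4c.png',np.hstack([cv2.resize(a,(457,400)),f(115,340)]))
E
```

```text
t: 11.22
position: [0.5176, -0.1616, 0.2349]
eef_rot: [[-0.927, 0.375, -0.0], [0.375, 0.927, 0.0], [0.0, 0.0, -1.0]]
force: [-0.7, -0.5, -4.9]
width: 0.0295
grasp_force: 62.4
t: 12.6
position: [0.5176, -0.162, 0.1922]
eef_rot: [[-0.927, 0.375, 0.0], [0.375, 0.927, -0.0], [-0.0, 0.0, -1.0]]
force: [0.5, 0.0, -5.4]
width: 0.0291
grasp_force: 62.4
t 12.65 pos [ 0.5176 -0.162   0.1921] yaw 157.96 q [-0.173  0.256  0.498  1.705 -0.13   1.213  1.543]
shift [ 0.0001 -0.      0.0006] turn z 0
```

View pics/w4c.png

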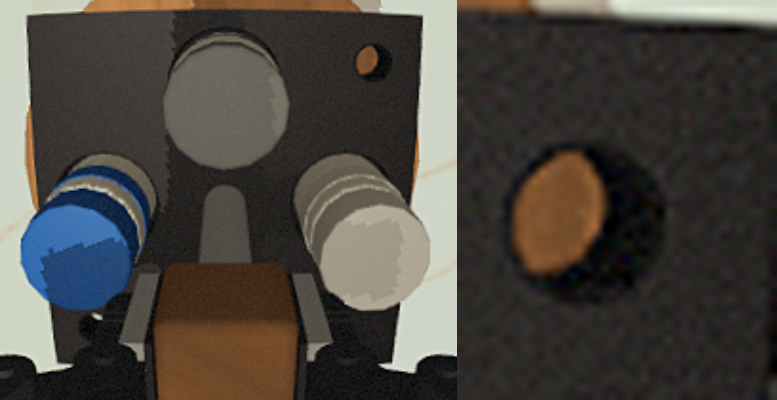

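Through the upper-right hole (px ~353,141) only wood shows; at this height the hole rim hides the peg tip. I lower gently until the tapers should be in, watching the force.

```bash
python3 -m crank '[[0,0,0,0,0,0.002,-1],[0,0,0,0,0,0.005,-1],[0,0,0,0,0,0.008,-1],[0,0,0,0,0,0.01,-1],[0,0,0,0,0,0.012,-1],[0,0,0,0,0,0.014,-1],[0,0,0,0,0,0.015,-1],[0,0,0,0,0,0.016,-1]]'
python3 -m crank '[[0,0,0,0,0,0.001,-1],[0,0,0,0,0,0.002,-1],[0,0,0,0,0,0.003,-1],[0,0,0,0,0,0.004,-1],[0,0,0,0,0,0.005,-1]]'
```

```text
t: 13.65
position: [0.5176, -0.162, 0.176]
eef_rot: [[-0.927, 0.375, 0.0], [0.375, 0.927, -0.0], [-0.0, -0.0, -1.0]]
force: [-0.5, -0.0, -5.0]
width: 0.0292
grasp_force: 62.4
t: 14.28
position: [0.5176, -0.162, 0.1709]
eef_rot: [[-0.927, 0.375, -0.0], [0.375, 0.927, -0.0], [0.0, -0.0, -1.0]]
force: [0.7, 0.3, -5.3]
width: 0.0291
grasp_force: 62.4
```

Run:
```python
from h import *
c,o=grab('wrist','w5'); im=c['pixels']
f=lambda r,c:cv2.resize(im[r:r+45,c:c+45],None,fx=9,fy=9,interpolation=cv2.INTER_CUBIC)
cv2.imwrite('pics/w5c.png',np.hstack([f(118,333),f(258,193)]))
```

```text
(no output)
```

View pics/w5c.png

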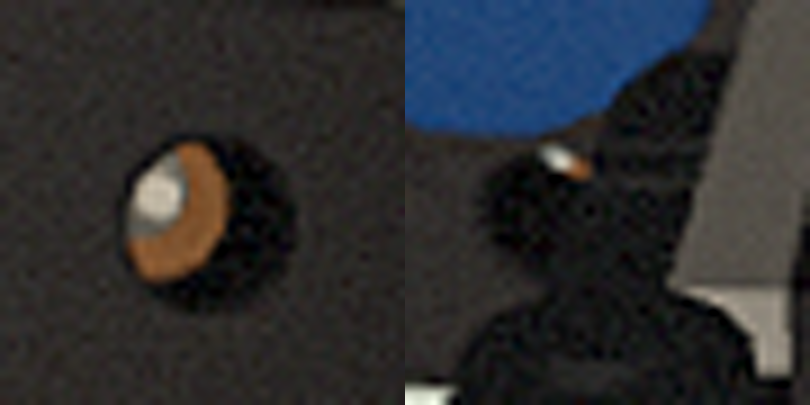

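The peg tips show inside both holes (upper right at about px (350,139), lower left at about (211,275)) with no contact force, so I lower to the plate.

```bash
python3 -m crank '[[0,0,0,0,0,0.001,-1],[0,0,0,0,0,0.003,-1],[0,0,0,0,0,0.005,-1],[0,0,0,0,0,0.007,-1],[0,0,0,0,0,0.009,-1],[0,0,0,0,0,0.011,-1],[0,0,0,0,0,0.013,-1],[0,0,0,0,0,0.015,-1],[0,0,0,0,0,0.017,-1],[0,0,0,0,0,0.018,-1],[0,0,0,0,0,0.019,-1]]'
```

```text
t: 15.7
position: [0.5176, -0.162, 0.152]
eef_rot: [[-0.927, 0.375, -0.0], [0.375, 0.927, -0.0], [0.0, -0.0, -1.0]]
force: [-0.3, -1.0, -5.5]
width: 0.0292
grasp_force: 62.4
```

```bash
python3 -m crank '[[0,0,0,0,0,0.0007,-1],[0,0,0,0,0,0.0014,-1],[0,0,0,0,0,0.002,-1],[0,0,0,0,0,0.0025,-1],[0,0,0,0,0,0.003,-1],[0,0,0,0,0,0.003,-1]]'
```

```text
t: 16.45
position: [0.5176, -0.1622, 0.1494]
eef_rot: [[-0.927, 0.376, 0.0], [0.376, 0.927, -0.0], [-0.0, 0.0, -1.0]]
force: [-2.5, -0.3, 1.6]
width: 0.0295
grasp_force: 63.1
```

The force went from -5.5 to +1.6 N exactly at the expected height, 0.1494, so the caddy is seated. Now I need an accurate heading for the tongue.

Run:
```python
from h import *
grab('top','top2'); grab('scene','scene2')
def tongue(fn,box):
    c,o=load(fn); x0,y0,x1,y1=box; s=4
    im=cv2.resize(c['pixels'][y0:y1,x0:x1],None,fx=s,fy=s,interpolation=cv2.INTER_CUBIC); h=cv2.cvtColor(im,cv2.COLOR_BGR2HSV)
    m=cv2.inRange(h,(19,85,60),(36,255,255)); ct=max(cv2.findContours(m,0,cv2.CHAIN_APPROX_NONE)[0],key=cv2.contourArea)
    P=np.array([onz(c,o,(u+.5)/s-.5+x0,(v+.5)/s-.5+y0,.008)[:2] for u,v in ct[:,0]]).astype(np.float32)
    r=cv2.minAreaRect(P*1000); q=cv2.boxPoints(r)/1000
    print(fn,'tongue c',np.round(np.array(r[0])/1000,4),'size mm',np.round(r[1],1),'ang',round(r[2],1))
    C=np.array([.5176,-.162]); far=sorted(q,key=lambda p:-np.linalg.norm(p-C))[:2]; mid=np.mean(far,0)
    print('   far mid',mid,'width',np.linalg.norm(far[0]-far[1]),'from C: r',np.linalg.norm(mid-C),'ang',ang(mid-C), 'edge normal',(ang(far[0]-far[1])%180)-90,'centroid ang',ang(np.array(r[0])/1000-C))
tongue('top0',(320,160,350,190)); tongue('top1',(320,160,350,190)); tongue('top2',(320,160,350,190)); tongue('w1',(420,255,450,290))
tongue('scene0',(212,268,240,296)); tongue('scene2',(212,268,240,296))
```

```text
top0 tongue c [ 0.632  -0.1386] size mm [36.1 22.5] ang 13.6
   far mid [ 0.6495038  -0.13433236] width 0.022503646 from C: r 0.1347743223682965 ang 11.846397935286417 edge normal 13.638641 centroid ang 11.569487748364075
top1 tongue c [ 0.632  -0.1384] size mm [35.8 22. ] ang 12.7
   far mid [ 0.649464  -0.1344634] width 0.021991586 from C: r 0.1347085068087307 ang 11.795325781557395 edge normal 12.745224 centroid ang 11.649940986632666
top2 tongue c [ 0.6326 -0.1379] size mm [34.2 21.7] ang 13.5
   far mid [ 0.6492646  -0.13386695] width 0.021749575 from C: r 0.1346366536771527 ang 12.061140135102084 edge normal 13.538826 centroid ang 11.846087450603108
w1 tongue c [ 0.6327 -0.1382] size mm [38.7 23. ] ang 12.2
   far mid [ 0.6516609  -0.13412012] width 0.022962937 from C: r 0.13692924331061576 ang 11.748020131559894 edge normal 12.242798 centroid ang 11.666492398664467
scene0 tongue c [ 0.6313 -0.1394] size mm [43.2 24.2] ang 14.0
   far mid [ 0.65225273 -0.13414077] width 0.024196351 from C: r 0.13750452768670862 ang 11.689385133126624 edge normal 14.02829 centroid ang 11.253495438897382
scene2 tongue c [ 0.6332 -0.1392] size mm [41.8 23.5] ang 14.0
   far mid [ 0.6535082 -0.1341815] width 0.023508688 from C: r 0.13872600363822507 ang 11.56785884245927 edge normal 14.028076 centroid ang 11.131927989989494
```

All views put the tongue at about 12.0°. The gold jar lies along tool −x, now at −22.0°, so I turn +34° counter-clockwise, which is −34° about tool z.

```bash
python3 -m crank '[[0,0,-0.5,0,0,0,-1],[0,0,-1.5,0,0,0,-1],[0,0,-3,0,0,0,-1],[0,0,-5,0,0,0,-1],[0,0,-7.5,0,0,0,-1],[0,0,-10,0,0,0,-1],[0,0,-12.5,0,0,0,-1],[0,0,-15,0,0,0,-1],[0,0,-17.5,0,0,0,-1],[0,0,-20,0,0,0,-1],[0,0,-22.5,0,0,0,-1],[0,0,-25,0,0,0,-1],[0,0,-27.5,0,0,0,-1],[0,0,-29.5,0,0,0,-1],[0,0,-31,0,0,0,-1],[0,0,-32.5,0,0,0,-1],[0,0,-33.5,0,0,0,-1],[0,0,-34,0,0,0,-1],[0,0,-34,0,0,0,-1],[0,0,-34,0,0,0,-1]]'
python3 - <<'E'
from h import *
for n in ('top','scene','wrist'): c,o=grab(n,n+'3')
print(o['ft_torque']); togo(o['position'],0)
# tray direction: edges in the wrist picture; square to tool if top edge is level
im=c['pixels']; hsv=cv2.cvtColor(im,cv2.COLOR_BGR2HSV)
g=cv2.GaussianBlur(im,(3,3),0).max(2).astype(int)
for u in (200,230,250,310,330,350): 
    col=g[90:140,u]; print(u,90+int(np.argmin(np.diff(col))),end='; ')
# gold cap from the scene camera
s,os_=load('scene3'); im=s['pixels']; h=cv2.cvtColor(im,cv2.COLOR_BGR2HSV)
m=cv2.inRange(h,(19,120,70),(36,255,255)); n,l,st,ce=cv2.connectedComponentsWithStats(m)
for i in range(1,n):
    if st[i,4]>25: print(st[i],ce[i],onz(s,os_,*ce[i],.09))
E
```

```text
t: 19.05
position: [0.5169, -0.1622, 0.1493]
eef_rot: [[-0.978, -0.207, -0.001], [-0.207, 0.978, 0.0], [0.001, 0.001, -1.0]]
force: [-7.7, 0.2, 8.1]
width: 0.029
grasp_force: 64.2
[0.4498167  1.74207103 0.06444647]
t 19.2 pos [ 0.5168 -0.1622  0.1493] yaw -168.03 q [-0.087  0.289  0.398  1.755 -0.123  1.123  2.13 ]
shift [-0. -0. -0.] turn z 0
200 115; 230 114; 250 114; 310 114; 330 115; 350 115; [ 476  166   73   30 1357] [512.29329403 179.76197494] [0.49352925 0.58719877 0.09      ]
[403 175  15  12  87] [410.35632184 180.27586207] [0.45824726 0.33775649 0.09      ]
[219 275  13  14 112] [225.05357143 281.6875    ] [ 0.68840279 -0.13671907  0.09      ]
```

```bash
python3 -m crank '[[0,0,0,0.0004,0,0,-1],[0,0,0,0.0008,0,0,-1],[0,0,0,0.0012,0,0,-1],[0,0,0,0.0012,0,0,-1],[0,0,0,0.0012,0,0,-1],[0,0,0,0.0012,0,0,-1]]'
python3 - <<'E'
from h import *
c,o=grab('wrist','w6'); togo(o['position'],0); R=np.array(o['eef_rot'])
s,_=grab('scene','scene4')
u,v=proj(s,[.563,-.152,.1])[0]; print('expected gold cap px',u,v)
h=cv2.cvtColor(s['pixels'],cv2.COLOR_BGR2HSV); x,y=int(u),int(v)
m=cv2.inRange(h,(14,120,60),(36,255,255)); m[:y-30]=0;m[y+60:]=0;m[:,:x-50]=0;m[:,x+50:]=0
n,l,st,ce=cv2.connectedComponentsWithStats(m); print([(st[i].tolist(),ce[i].round(1).tolist(),onz(s,o,*ce[i],.1).round(4)) for i in range(1,n) if st[i,4]>15])
# pegs standing out of the tray: bright grey blob by the far hole
im=c['pixels']; hs=cv2.cvtColor(im,cv2.COLOR_BGR2HSV); w=im[115:170,325:385]; mm=((w.min(2)>90)).astype(np.uint8)
n,l,st,ce=cv2.connectedComponentsWithStats(mm)
for i in range(1,n):
    if st[i,4]>8:
        p=ce[i]+[325,115]; print(st[i],p,'tool xy @z.054',(R.T@(onz(c,o,*p,.054)-o['position'])).round(4))
E
```

```text
t: 19.95
position: [0.5167, -0.1622, 0.1493]
eef_rot: [[-0.978, -0.208, 0.001], [-0.208, 0.978, -0.0], [-0.001, -0.0, -1.0]]
force: [-3.0, -1.1, 5.6]
width: 0.029
grasp_force: 63.9
t 20.0 pos [ 0.5167 -0.1622  0.1493] yaw -168.02 q [-0.087  0.287  0.398  1.757 -0.122  1.121  2.13 ]
shift [-0.  0. -0.] turn z 0
expected gold cap px 214.04770030404376 233.3843353872158
[([238, 216, 12, 14, 37], [243.6, 222.5], array([ 0.5412, -0.0833,  0.1   ])), ([206, 228, 18, 17, 242], [214.2, 236.1], array([ 0.5708, -0.1521,  0.1   ])), ([208, 244, 16, 9, 64], [216.0, 249.1], array([ 0.6076, -0.1501,  0.1   ])), ([213, 257, 31, 33, 278], [225.8, 273.7], array([ 0.6752, -0.1334,  0.1   ]))]
[ 36   0  24  33 138] [379.02898551 125.13768116] tool xy @z.054 [0.0676 0.0696 0.0952]
[26 20 10 10 65] [356.23076923 139.47692308] tool xy @z.054 [0.0569 0.0536 0.0953]
```

Run:
```python
from h import *
c,o=load('w6'); o=dict(o,position=np.zeros(3),eef_rot=np.eye(3)) # tool frame
print('hole(top rim)',onz(c,o,340+130.5/8-.45,115+225/8-.45,.1054),'peg tip',onz(c,o,356.2,139.5,.0953))
im=c['pixels']
# hole rim now + peg: grey levels around
w=im[125:160,338:378]; print(w.max(2)[::2,::2])
w=im[255:300,190:235]; print(w.max(2)[::3,::3])
t,ot=load('scene4')
print(onz(t,ot,214.2,236.1,.1))
```

```text
hole(top rim) [0.05383995 0.05590136 0.1054    ] peg tip [0.05688496 0.05360062 0.0953    ]
[[ 33  40  35  34  51  49  39  38  43  48  45  38  44  47  43  44  36  46
   47  48]
 [ 42  41  48  35  46  54  46  43  45  42  48  49  45  49  42  35  44  38
   41  36]
 [ 40  31  36  38  39  46  41  46  43  49  48  42  48  46  39  45  39  48
   43  42]
 [ 38  34  39  38  46  40  43  52  43  42  49  44  44  46  39  37  34  46
   44  46]
 [ 39  38  43  42  45  48  40  31  38  12  22  44  45  48  35  45  39  49
   40  41]
 [ 43  40  37  46  42  48   9 112 112 121  58   8  25  43  40  45  43  34
   42  38]
 [ 36  29  29  46  51  24 103 105 115 115 118  75   6  23  46  40  39  42
   40  37]
 [ 32  42  45  44  41  70 104 112 116 122 149 112   0  17  43  39  43  55
   47  36]
 [ 41  38  48  41  35  89 101 107 111 183 187 181  10  18  27  42  44  37
   35  44]
 [ 35  47  38  45  43  83  93 102 105 193 193 180   5   0  32  43  38  42
   36  40]
 [ 44  44  38  41  39 117 120  91  97 102 100  22  11  18  40  46  34  41
   44  41]
 [ 50  52  42  48  47  38 149 133 102  33  13  12  11  25  37  39  39  41
[... 806 characters left out ...]
20 124  66  19  18  28  81  90]
 [ 59 126 120 123 117 120 122 122  71  14  30  26  31  88  87]
 [ 56  52  51  55  49  38  13  32  32  38  29  34  43  90  87]
 [ 57  51  54  47  28  98 111 107  24  32  23   7  75  83  83]
 [ 51  46  47  53  73 112 109  92  26  30  25  29  93  83  89]
 [ 44  55  49  54  99 124 116  36  29  24  20  20  89  84  83]
 [ 48  51  51  44  34 190 116  23  15  17  26  59  88  82  87]
 [ 45  48  51  48  20 162  23  28  17  27  25  86  84  84  84]
 [ 36  52  49  44  35  28  16  29  28  28  22  19  81 153 146]
 [ 26  41  51  52  11  10  20  21  24  31  27  26  28   5 148]
 [ 86  45  47  25  31  22  29  25  27  26  25  21  23  27 159]]
[ 0.57080748 -0.15208613  0.1       ]
```

Run:
```python
from h import *
c,o=load('w6'); o=dict(o,position=np.zeros(3),eef_rot=np.eye(3))
print('hole A rim',onz(c,o,355.9,142.7,.1054),'tip A',onz(c,o,357.8,142.2,.0953))
# tip B (brightest part), depth of the tip
im=c['pixels'].max(2); ys,xs=np.nonzero(im[275:295,196:216]>150); print(len(xs),xs.mean()+196,ys.mean()+275,'tip B',onz(c,o,xs.mean()+196,ys.mean()+275,.0953))
# hole A rim dark crescent now
d=(cv2.GaussianBlur(c['pixels'],(3,3),0).max(2)[125:160,338:378]<28); b=(im[125:160,338:378]>85)
ys,xs=np.nonzero(cv2.morphologyEx((d|b).astype(np.uint8),cv2.MORPH_OPEN,np.ones((3,3)))); print('hole A extent',xs.min()+338,xs.max()+338,ys.min()+125,ys.max()+125)
```

```text
hole A rim [0.05382282 0.05592988 0.1054    ] tip A [0.05506069 0.05480737 0.0953    ]
15 205.06666666666666 286.26666666666665 tip B [-0.05624083 -0.0570825   0.0953    ]
hole A extent 348 365 134 151
```

Both peg tips lie along 45.1° in the tool frame, so plate and caddy are aligned and seated at z=0.1493. Last check: the jars and the bystanders against earlier pictures.

Run:
```python
from h import *
A=load('w4')[0]['pixels'].astype(int);B=load('w6')[0]['pixels'].astype(int)
def blue(c):
    m=cv2.inRange(cv2.cvtColor(c.astype(np.uint8),cv2.COLOR_BGR2HSV),(100,120,40),(125,255,255));m=m[:,:300];M=cv2.moments(m,True);return M['m00'],M['m10']/M['m00'],M['m01']/M['m00']
print('blue',blue(A),blue(B))
for n,(x0,y0,x1,y1) in {'grey':(240,120,320,200),'white':(310,185,385,275)}.items():
    e=[cv2.Canny(cv2.GaussianBlur(X.astype(np.uint8),(3,3),0),40,100)[y0:y1,x0:x1] for X in (A,B)]
    print(n,'shift',cv2.phaseCorrelate(*[k.astype(np.float32) for k in e]))
for n in ('top','scene'):
    a=load(n+'0')[0]['pixels']; c,_=grab(n,n+'5'); 
    for nm,P in {'lotion':(.376,-.006,.04),'tumbler':(.765,-.0,.05),'soap':(.76,.2,.02),'brush':(.72,-.26,.02)}.items():
        u,v=proj(c,P)[0].astype(int); d=cv2.absdiff(cv2.GaussianBlur(a,(3,3),0),cv2.GaussianBlur(c['pixels'],(3,3),0)).max(2)[v-20:v+20,u-20:u+20]; print(n,nm,u,v,(d>30).sum())
o=manip.get_obs(); print(o['t'],np.abs(o['qd']).max(),o['grasp_force'],np.round(o['force'],1))
```

```text
blue (3364.0, 203.5434007134364, 237.55142687277052) (3423.0, 201.05696757230498, 239.87583990651476)
grey shift ((0.2813954451977452, 0.003765333963819728), 0.7406161338090896)
white shift ((0.6895384810223177, 0.05342525474827653), 0.9855287489714446)
top lotion 284 266 500
top tumbler 285 124 0
top soap 214 126 0
top brush 378 145 93
scene lotion 269 185 665
scene tumbler 294 314 0
scene soap 384 307 0
scene brush 171 318 0
20.15 0.0014735918018907005 63.855711221694946 [-2.9 -1.1  6.1]
```

Run:
```python
from h import *
for n in ('scene0','scene2','scene5','top0','top5'):
    c,o=load(n); im=c['pixels']; x0,y0=(255,170) if 's' in n[0] else (272,253)
    h=cv2.cvtColor(im,cv2.COLOR_BGR2HSV)[y0:y0+32,x0:x0+28]
    m=cv2.inRange(h,(8,110,30),(24,255,255)); ys,xs=np.nonzero(m); k=cv2.inRange(h,(0,0,0),(180,255,45)); yk,xk=np.nonzero(k)
    print(n,len(xs),xs.mean()+x0,ys.mean()+y0,'dark',len(xk),np.round([xk.mean()+x0,yk.mean()+y0],1) if len(xk) else '', 'bg',h[...,2].mean())
```

```text
scene0 104 268.49038461538464 186.57692307692307 dark 34 [268.  178.3] bg 135.0546875
scene2 107 268.4485981308411 186.83177570093457 dark 34 [268.  178.3] bg 120.86941964285714
scene5 107 268.31775700934577 186.65420560747663 dark 34 [268.  178.3] bg 123.47544642857143
top0 82 284.7926829268293 266.109756097561 dark 8 [285.1 265.8] bg 134.73549107142858
top5 83 284.86746987951807 266.1807228915663 dark 8 [285.2 265.9] bg 122.19642857142857
```

The lotion bottle hasn't moved; only the arm's shadow over it changed. Jars and other objects are unmoved, so I hand in.

```bash
python3 -c "
from workcell import manip
print(manip.hand_in())"
```

```text
the job is handed in; nothing more can be done
None
```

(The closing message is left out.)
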